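# Trip-test the winch safety box, re-arm it and guard the button

## Task

Do the trip test on the black control box: push the round button between the two rails until the lever beside it drops, then lift the lever back up until it catches and stays up by itself. Then lay the white plastic bar flat across both rails, over the button, so that nobody can bump it. Leave the other things on the cart alone.

Things in the scene. Friction and masses are not known exactly. Their poses are not given: they have to be found in the camera images.
- console: Black control box, fixed to the cart, placed and yawed differently each time: 190 mm deep (x), 300 mm wide (y = -137 to +165 mm), 55 mm high at its front edge, 128 mm at the back. Its panel faces the robot and rises at 25 degrees away from it. Origin: on the cart, middle of its depth; z up.
- bay: Panel frame. Origin: on the panel surface, on the round button's axis, 92 mm above the cart. x up the slope (away from the robot), y to the left, z straight out of the panel (25 degrees from vertical, leaning to the robot). The panel runs from x = -88 to +84 mm.
- rest (a point): Point midway between the tops of the two rails, 30 mm above the panel, over the button (bay frame 0, 0, 30). The aluminium rails run along bay x at y = +42 and -42 mm, 10 mm wide, x = -32 to +34 mm. At each lower end a stop (x = -32 to -22 mm) rises 12 mm above the rail, so a bar on the rails cannot slide off downhill.
- visor (a point): Middle of the lower edge of a steel splash visor over the upper panel: a 4 mm plate parallel to the panel, bay x = +58 to +110, y = -64 to +64 mm, top 74 mm above the panel, on side plates at y = +-62, x = 62 to 102 mm. A gripper held vertical hits it when it reaches for the button; come in along the panel's z (bay z).
- button_top (a point): Centre of the top face of the round flat steel test button (44 mm across), between the rails. Out, it stands 16 mm above the panel.
- button (a joint): Travel of the button into the panel: 0 out, 0.010 m fully in. It is sprung (about 2 N at first, 5.6 N fully in), comes back when released, and frees the lever after some 3 to 8 mm; push it fully in.
- lever_pivot (a point): Point on the lever's hinge axis, at bay x = +15, y = +122, z = +22 mm. The axis is parallel to bay y. Two cheek plates stand 36 mm above the panel, 13 to 19 mm to either side of the lever.
- lever_knob (a point): Centre of the black barrel knob at the end of the steel lever, 110 mm from the pivot. The barrel is 28 mm across and 34 mm long along bay y; its flat ends can be pinched along y (34 mm) from above. The lever bar is 14 by 12 mm. Moves with the lever.
- lever (a joint): Lever angle, rad. 0 to 0.04: up and latched, pointing 20 degrees from vertical towards the robot (85 degrees from bay x). Grows as it falls to the robot; 1.31: dropped, 5 degrees below level, knob centre 60 mm above the panel. Upper stop at -0.14: lift past 0 and it catches, then settles at 0.04 when let go; short of 0 it falls again. Needs 2 to 4 N at the knob.
- guard_bar: White acetal bar, 130 mm long (its x), 36 mm wide (its y), 28 mm high (its z), 0.13 to 0.25 kg, rounded edges, lying flat on the cart to the left or right of the box, roughly along world x. Origin: centre of its underside.
- bar_center (a point): Centre of the white bar, 14 mm above its underside. When it lies on the rails it is 44 mm above the panel, and when against the stops at bay x = -4 mm.
- anode: Dull grey cylindrical zinc anode, 52 mm across, 70 mm tall, standing on the cart. Bystander. Origin: centre of its underside.
- fitting: Chrome pressure fitting, stepped, 56 mm across, 72 mm tall, standing on the cart. Bystander. Origin: centre of its underside.
- boot: Blue sensor boot, tapered with a flange, 60 mm across, 68 mm tall, standing on the cart. Bystander. Origin: centre of its underside.
Things that resemble listed ones, but are neither listed nor needed, are in the scene too. Of the things like the guard_bar, leave any that is red; of the rest the smaller one is meant.

How it is judged:
On the way, in this order (a step that is already met when the one before it is completed fails the run):
1. the button is pushed in (value of joint button above 0.0015 m and contact force between the fingers and button above 0.3 N), for 0.02 s.
2. the lever has dropped (value of joint lever above 1.15 rad), for 0.2 s.
3. the lever has been lifted back and stays up without the fingers (value of joint lever below 0.1 rad and contact force between each of the arm, the fingers and lever below 0.05 N), for 0.4 s.
At the end, for the whole second after the job is handed in: Lever latched up (under 0.1 rad), button out (under 2 mm in), and the white bar at rest on both rails: its centre 12 mm downhill to 15 mm uphill of the button axis, within 16 mm sideways, 40 to 48 mm above the panel, flat to 0.08 rad, across the rails to 0.2 rad (value of joint lever below 0.1 rad and value of joint button below 0.002 m and x of bar_center in the frame of bay between -0.012 and 0.015 m and y of bar_center in the frame of bay between -0.016 and 0.016 m and z of bar_center in the frame of bay between 0.04 and 0.048 m and angle between the z axis of guard_bar and the z axis of bay, either way round below 0.08 rad and angle between the x axis of guard_bar and the y axis of bay, either way round below 0.2 rad and linear speed of guard_bar below 0.02 m/s); the robot touches nothing.
It fails at once if the anode is moved more than 30 mm (distance of anode from where it was at the start of the episode above 0.03 m).
It fails at once if the fitting is moved more than 30 mm (distance of fitting from where it was at the start of the episode above 0.03 m).
It fails at once if the boot is moved more than 30 mm (distance of boot from where it was at the start of the episode above 0.03 m).
It also fails if it takes over 72 s, if anything falls off the work surface, if the arm or the gripper's body presses on something with over 40 N, if the wrist force passes 120 N, or if a joint passes its speed limit or range.

## Robot

A 7-joint arm with a two-finger parallel gripper is mounted at the origin on the work surface. World frame = base frame: x ahead of the robot, y to its left, z up, the work surface at z = 0. Lengths are in m, angles in rad, forces in N, time in s.
With the tool pointing down it reaches from about 0.425 to 0.925 m from the base axis. Payload 6.8 kg.
Tool frame: the origin (TCP) lies at the very end of the fingers, on their centre line; the grasp point (between the pads) lies 19 mm behind it (bot.grasp_offset is the distance from the TCP to the grasp point, in m); z points along the fingers, y is the direction in which the jaws open and shut (so a half turn about z gives the same grasp; the last joint's range is limited). The gripper opens to 85 mm and grips with 20 to 120 N. Pads are 22 mm wide; open, the fingers measure 114 mm over their backs; the gripper's body (76 mm by 85 mm) begins 54 mm behind the grasp point. The pads swing forward as they close: fully open they stand 13 mm farther back than shut.
Start: joints at [1.003, 0.477, 0.022, 1.555, -0.011, 1.109, -0.083], TCP at [0.3, -0.605, 0.231] pointing down, gripper open.
Joint ranges: [-2.96, 2.96], [-0.34, 2.1], [-1.41, 1.46], [0.24, 2.44], [-1.37, 4.51], [0.17, 1.92], [-2.96, 2.96]. Speed limits (rad/s): [2.39, 2.39, 3.14, 3.14, 3.14, 3.14, 3.14].

## Interface

Orientations are given as a unit quaternion [w, x, y, z].
In Python, from station import monitor, cams, bot, finder gives the robot as it stands.
- The arm moves only by the tool jog_arm, never from a script. Its argument "plan" is a list of rows, each an object of numbers: "x", "y", "z": the shift along the tool's x, y, z as a fraction of full scale; "wx", "wy", "wz": the turn, a rotation vector about the tool's x, y, z as a fraction of full scale. A call has 1 to 12 rows; each row is the pose to reach, as a shift and turn from the pose measured when the call began, along the tool's axes at that moment, turning the shorter way round; what a row does not reach only later rows make up. Full scale, the value 1, is 20 cm for a shift and 180 degrees for a turn. A row lasts 1/12 s, in which the tool goes at most 41.7 mm and 7.16 degrees, less where a joint would pass 70% of its speed; a pose out of reach is approached as far as the arm can. A call with a number of a shift or a turn outside -1 to 1 is refused whole. A call with a gripper value outside its range is refused whole. "hand" is the opening, from -1 (shut) to 1 (fully open), set as the call begins (left out, the last holds). The fingers move at their own pace and stop on an object; "grip_force" is the grip in N (left out, the last holds). Time passes only in rows, so rows that repeat a pose let the fingers close. It gives the time, the measured TCP pose, the force and the opening at its end, in the units of the state.
- monitor.get_obs(): the state, without advancing time (a new reading comes with each control period).
- cams.read_camera(name): name is "scene" or "top"; returns the picture (480x640x3 uint8, red, green, blue); there is no depth.
- cams.get_calibration(name): a dict with "fx", "fy", "cx", "cy" (pixels), "extrinsics" (4x4, takes a point from world to camera coordinates). Camera axes: x right, y down, z forward; pixel columns grow to the right and rows downward; lengths in m; the calibration is good to about 2 mm. A picture is of the moment at which its call begins. get_calibration takes no time and is no camera call.
- bot.hand_in(): hands the job in, once; it reports no verdict.
Trained networks look in the newest picture that a camera, given by its name, has taken for a name from the list of things; names that differ only in an ending like _2 or _b are one class to them, and where a whole thing is asked for, a point or a joint stands for the part that bears it (a point fixed in the world has none). Each returns a list of dicts, best first, with "confidence" (0 to 1); they miss things now and then, are a little off and sometimes report something else, mostly with a low value. They report only what shows in the picture. A call takes as long as a camera call. They do not tell look-alikes from the thing itself.
- finder.find_in(camera, target): "bbox" ([left, top, width, height] in pixels, round what is visible of it).
- finder.place_of(camera, target): "location" ([column, row] in pixels: a listed point, or the origin of a listed thing).
The state is a dict: "t": time; "q": joint angles; "joint_vel": joint speeds; "joint_torque": joint torques, N m; "eef_pos": TCP position; "tool_rot": TCP orientation; "contact_force": force on the tool from outside, world axes, zero at the start; "torque": the same for the moment, N m; "gripper_width": opening from 0.0 (shut) to 1.0 (fully open).
Only numpy, scipy, OpenCV 4.12 (cv2) and the standard library are available. Lean on these libraries where they do the work, as an engineer would, in place of code of your own. Each camera call takes 0.05 s, during which the arm holds its last target. There are 200 camera calls.

## Working session

There is one attempt and no reset: what is moved stays moved. The work goes in short steps, Python scripts to look and compute and a tool call to move; the robot and the scene stay as the last step left them, time stands still between calls to the robot, and variables do not carry over. Pictures are saved under pics/ and viewed, about 8 in all and at most 12, crops included, and the job is handed in when it is done.

Besides the shell and the picture viewer there is one more tool, called after "Emit:" in YAML: its name, and indented under it one key for each argument. jog_arm: Moves the arm, as the interface text tells. Shift numbers are shares of 20 cm and turn numbers shares of 180 degrees, none past 1 either way. Its arguments: {"type":"object","properties":{"plan":{"type":"array","items":{"type":"object","properties":{"x":{"type":"number","minimum":-1,"maximum":1},"y":{"type":"number","minimum":-1,"maximum":1},"z":{"type":"number","minimum":-1,"maximum":1},"wx":{"type":"number","minimum":-1,"maximum":1},"wy":{"type":"number","minimum":-1,"maximum":1},"wz":{"type":"number","minimum":-1,"maximum":1}}}},"hand":{"type":"number"},"grip_force":{"type":"number"}},"required":["plan"]}

```bash
ls; mkdir -p pics
python3 - <<'E'
from station import monitor,cams,bot,finder
import cv2,numpy as np
o=monitor.get_obs();print(o['t'],o['eef_pos'],o['tool_rot'],o['gripper_width'],bot.grasp_offset)
for c in('scene','top'):
    im=cams.read_camera(c);cv2.imwrite(f'pics/{c}0.png',im[:,:,::-1])
    k=cams.get_calibration(c);print(c,k['fx'],k['fy'],k['cx'],k['cy'],np.round(k['extrinsics'],4).tolist())
    for n in['rest','visor','button_top','lever_pivot','lever_knob','guard_bar','bar_center','bay','console']:
        print(n,[(np.round(d['location'],1).tolist(),round(d['confidence'],2)) for d in finder.place_of(c,n)])
E
```

```text
pics
0.0 [ 0.29926733 -0.60438764  0.23032865] [-8.59100311e-04  9.73685770e-01  2.27892976e-01 -2.74465634e-04] 0.9991451202941336 0.0187
scene 453.127319360334 453.127319360334 318.840335180396 241.89978857307807 [[0.2626, 0.9649, -0.0043, -0.1985], [0.6745, -0.1867, -0.7143, -0.2497], [-0.69, 0.1847, -0.6998, 1.5463], [0.0, 0.0, 0.0, 1.0]]
rest [([260.6, 279.6], 0.86)]
visor [([316.3, 273.5], 0.59), ([261.6, 270.3], 0.56), ([262.9, 286.1], 0.55), ([387.9, 245.3], 0.39)]
button_top [([263.0, 286.9], 0.61), ([448.5, 260.5], 0.28)]
lever_pivot [([315.5, 275.9], 0.6)]
lever_knob [([309.4, 230.0], 0.56)]
guard_bar [([415.3, 297.6], 0.95), ([483.0, 230.0], 0.86), ([446.0, 260.6], 0.56)]
bar_center [([449.7, 260.3], 0.77), ([418.1, 291.6], 0.69)]
bay [([264.5, 288.9], 0.92)]
console [([291.4, 311.2], 0.6)]
top 622.0302657758446 622.0302657758446 321.740015677966 242.04435893956253 [[-0.0319, -0.9995, 0.0015, 0.096], [-0.9744, 0.0308, -0.2226, 0.5884], [0.2224, -0.0086, -0.9749, 1.4427], [0.0, 0.0, 0.0, 1.0]]
rest [([393.2, 232.0], 0.82)]
visor [([396.1, 208.3], 0.67)]
button_top [([394.3, 229.1], 0.72)]
lever_pivot [([344.0, 228.2], 0.76)]
lever_knob [([343.7, 236.6], 0.54)]
guard_bar [([237.9, 225.1], 0.97), ([123.8, 298.9], 0.8), ([187.5, 264.4], 0.77)]
bar_center [([238.2, 225.2], 0.91), ([392.8, 230.5], 0.69), ([185.4, 265.6], 0.59)]
bay [([391.4, 230.6], 0.65)]
console [([359.6, 234.4], 0.88), ([393.0, 231.3], 0.53)]
```

View pics/scene0.png

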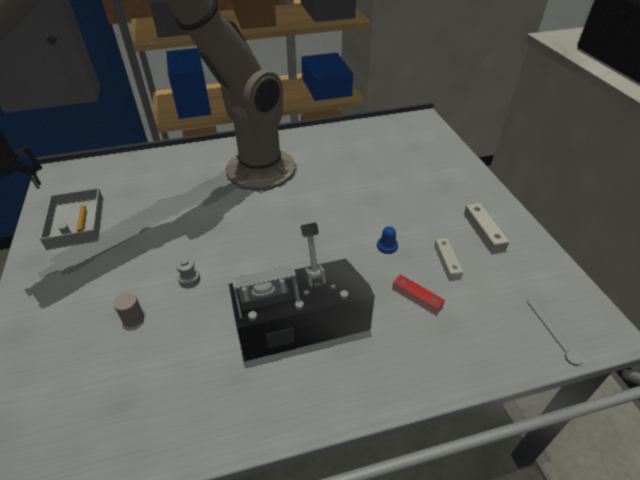

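View pics/top0.png

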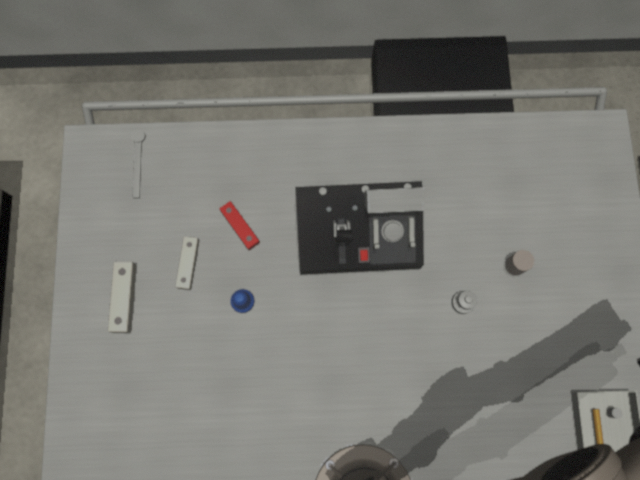

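```bash
cat > h.py <<'E'
import numpy as np,cv2
from scipy.optimize import least_squares
from scipy.spatial.transform import Rotation as R
from station import monitor,cams,bot,finder
K={c:cams.get_calibration(c) for c in('scene','top')}
def proj(c,p):
    k=K[c];E=np.array(k['extrinsics']);q=E[:3,:3]@p+E[:3,3]
    return np.array([k['fx']*q[0]/q[2]+k['cx'],k['fy']*q[1]/q[2]+k['cy']])
def onplane(c,uv,z):
    k=K[c];E=np.array(k['extrinsics']);d=E[:3,:3].T@np.array([(uv[0]-k['cx'])/k['fx'],(uv[1]-k['cy'])/k['fy'],1]);o=-E[:3,:3].T@E[:3,3]
    return o+d*(z-o[2])/d[2]
def bayT(x,y,yaw):
    return R.from_euler('z',yaw)*R.from_euler('y',-25,degrees=True),np.array([x,y,.092])
def lev(a,r=.110):
    t=np.radians(85)+a;return np.array([.015+r*np.cos(t),.122,.022+r*np.sin(t)])
E
cat > fit.py <<'E'
from h import *
b=np.array
P=[('scene',b([0,0,.030]),(260.6,279.6)),('scene',b([0,0,.016]),(263,286.9)),('scene',b([0,0,0]),(264.5,288.9)),('scene',b([.015,.122,.022]),(315.5,275.9)),('scene',lev(.03),(309.4,230)),
('top',b([0,0,.030]),(393.2,232)),('top',b([0,0,.016]),(394.3,229.1)),('top',b([0,0,0]),(391.4,230.6)),('top',b([.058,0,.072]),(396.1,208.3)),('top',b([.015,.122,.022]),(344,228.2)),('top',lev(.03),(343.7,236.6))]
def res(p):
    r,o=bayT(*p[:3]);return np.concatenate([proj(c,r.apply(q)+o)-u for c,q,u in P])
s=least_squares(res,[.6,-.1,0],loss='soft_l1',x_scale=[.1,.1,.1]);print(s.x,np.degrees(s.x[2]));print(np.round(res(s.x).reshape(-1,2),1).tolist())
r,o=bayT(*s.x)
for cx in(-.095,.095):
  for cy in(-.137,.165):
    for z in((0,.055)if cx<0 else(0,.128)):
      q=R.from_euler('z',s.x[2]).apply([cx+.0152,cy+.065,z-.092])+o
      print(cx,cy,z,proj('top',q).round(),proj('scene',q).round())
for n in('anode','fitting','boot'):
    print(n,[onplane(c,d['location'],0)[:2].round(3) for c in('scene','top') for d in finder.place_of(c,n)[:1]])
# white bar
for c,box in(('top',(165,225,210,300)),('scene',(425,230,470,285))):
    im=cams.read_camera(c);x0,y0,x1,y1=box
    cr=im[y0:y1,x0:x1].astype(int)
    cv2.imwrite(f'pics/bar_{c}.png',cv2.resize(im[y0:y1,x0:x1,::-1],None,fx=6,fy=6))
    m=((cr.min(2)>185)).astype(np.uint8)
    print(c,np.percentile(cr.min(2),[10,50,75,90,95,99]),m.sum())
    n,l,st,_=cv2.connectedComponentsWithStats(m);j=1+st[1:,4].argmax()
    ys,xs=np.where(l==j);print(cv2.minAreaRect(np.c_[xs+x0,ys+y0].astype(np.float32)))
im=cams.read_camera('top')
cv2.imwrite('pics/con.png',cv2.resize(im[170:300,280:440,::-1],None,fx=4,fy=4,interpolation=cv2.INTER_CUBIC))
E
python3 fit.py
```

```text
[ 0.61165449 -0.09172845  0.03069112] 1.7584715990912108
[[0.9, 0.2], [-0.4, -1.6], [-0.7, 2.6], [-0.5, -2.4], [-0.2, -0.4], [0.5, -0.4], [-1.4, 1.3], [0.6, -1.5], [-0.5, 1.7], [-2.6, -0.4], [0.5, -2.2]]
-0.095 -0.137 0 [419. 267.] [233. 298.]
-0.095 -0.137 0.055 [423. 263.] [229. 284.]
-0.095 0.165 0 [299. 274.] [345. 271.]
-0.095 0.165 0.055 [298. 271.] [346. 257.]
0.095 -0.137 0 [412. 195.] [246. 362.]
0.095 -0.137 0.128 [420. 179.] [239. 328.]
0.095 0.165 0 [295. 202.] [372. 328.]
0.095 0.165 0.128 [293. 186.] [376. 294.]
anode [array([ 0.533, -0.405]), array([ 0.533, -0.41 ])]
fitting [array([ 0.443, -0.265])]
boot [array([0.468, 0.282]), array([0.459, 0.273])]
top [136. 140. 142. 159. 161. 163.] 0Traceback (most recent call last):
  File "fit.py", line 23, in <module>
    n,l,st,_=cv2.connectedComponentsWithStats(m);j=1+st[1:,4].argmax()
                                                     ~~~~~~~~~~~~~~~^^
ValueError: attempt to get argmax of an empty sequence
```

Run:
```python
import cv2,numpy as np
a=cv2.imread('pics/con.png');b=cv2.resize(cv2.imread('pics/bar_top.png'),(240,390));c=cv2.resize(cv2.imread('pics/bar_scene.png'),(0,0),fx=.35,fy=.35)
o=np.zeros((520,800,3),np.uint8);o[:,:640]=a
b=cv2.resize(b,(158,263));o[:263,640:798]=b;c=cv2.resize(c,(158,200));o[270:470,640:798]=c
cv2.imwrite('pics/m1.png',o)
```

```text
[ WARN:0@0.027] global loadsave.cpp:275 findDecoder imread_('pics/con.png'): can't open/read file: check file path/integrity
[ WARN:0@0.036] global loadsave.cpp:275 findDecoder imread_('pics/bar_scene.png'): can't open/read file: check file path/integrity
Traceback (most recent call last):
cv2.error: OpenCV(4.12.0) /io/opencv/modules/imgproc/src/resize.cpp:4208: error: (-215:Assertion failed) !ssize.empty() in function 'resize'
```

Run:
```python
from h import *
T=cv2.imread('pics/top0.png');S=cv2.imread('pics/scene0.png')
for c,im,(x0,y0,x1,y1),th in(('top',T,(165,225,210,300),151),('scene',S,(428,230,472,285),None)):
    cr=im[y0:y1,x0:x1].astype(int).min(2);print(c,np.percentile(cr,[10,50,75,85,90,95,99]))
    if th is None: th=(np.percentile(cr,50)+np.percentile(cr,98))/2
    m=(cr>th).astype(np.uint8);n,l,st,_=cv2.connectedComponentsWithStats(m);j=1+st[1:,4].argmax()
    ys,xs=np.where(l==j);r=cv2.minAreaRect(np.c_[xs+x0,ys+y0].astype(np.float32));print(r)
    if c=='top':
        q=np.array([onplane(c,u,.028)[:2] for u in cv2.boxPoints(r)]);print(q.round(4).tolist(),q.mean(0))
    else: print(onplane(c,r[0],.02)[:2])
r,o=bayT(.6117,-.0917,.0307)
a=T[170:300,280:440];A=cv2.resize(a,None,fx=4,fy=4,interpolation=cv2.INTER_CUBIC)
for p,col in(([0,0,.016],(0,255,0)),([.034,.042,.03],(0,255,255)),([-.032,.042,.03],(0,255,255)),([.034,-.042,.03],(0,255,255)),([-.032,-.042,.03],(0,255,255)),(lev(.03),(255,0,255)),([.058,.064,.074],(255,255,0)),([.058,-.064,.074],(255,255,0)),([.015,.122,.022],(0,0,255))):
    u=(proj('top',r.apply(p)+o)-[280,170]+.5)*4-.5;cv2.drawMarker(A,tuple(int(v) for v in u),col,0,10,1)
B=cv2.resize(S[215:325,225:345],None,fx=4,fy=4,interpolation=cv2.INTER_CUBIC)
cv2.imwrite('pics/m1.png',A)
```

```text
top [137. 140. 142. 153. 159. 161. 163.]
((185.78379821777344, 261.79730224609375), (12.329923629760742, 49.977291107177734), 9.462322235107422)
[[0.5022, 0.4381], [0.6258, 0.4201], [0.6197, 0.3898], [0.4963, 0.4082]] [0.56101091 0.41406177]
scene [ 98.9 128.  129.  131.  138.  139.  140. ]
((448.96392822265625, 254.7938232421875), (37.770877838134766, 10.4580659866333), 66.03751373291016)
[0.55872282 0.41799208]
```

View pics/m1.png

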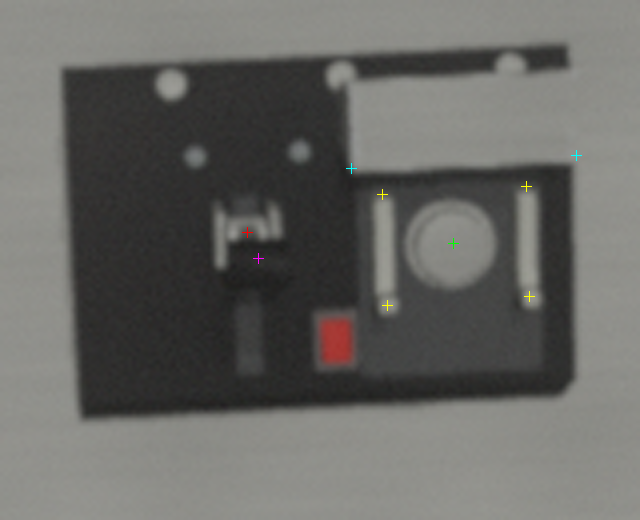

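Run:
```python
from h import *
M=[([.058,.064,.074],(350,177)),([.058,-.064,.074],(572,165)),([-.032,.042,.042],(388,315)),([-.032,-.042,.042],(532,306)),([.034,.042,.03],(383,193)),([.034,-.042,.03],(527,186)),([0,0,.016],(451,245)),([0,0,.016],(451,245))]
def res(p):
    r,o=bayT(*p);return np.concatenate([proj('top',r.apply(q)+o)-((np.array(u)+.5)/4-.5+[280,170]) for q,u in M]+[.3*(proj('scene',r.apply(q)+o)-u) for q,u in[([0,0,.03],(260.6,279.6)),([0,0,.016],(263,286.9)),([.015,.122,.022],(315.5,275.9)),(lev(.03),(309.4,230))]])
s=least_squares(res,[.61,-.09,.03],x_scale=.1);print(s.x);print(res(s.x).reshape(-1,2).round(1).tolist())
open('bay.txt','w').write(' '.join(map(str,s.x)))
r,o=bayT(*s.x)
for n,p in dict(button=[0,0,.016],knob_up=lev(.03),knob_dn=lev(1.31),pivot=[.015,.122,.022],rest=[0,0,.03]).items():print(n,(r.apply(p)+o).round(4))
print('z',r.apply([0,0,1]),'tool x rot')
```

```text
[ 0.60958437 -0.09079918  0.02451367]
[[-0.0, -1.3], [1.0, -1.3], [-0.1, -0.6], [-0.3, -0.3], [-0.3, 1.3], [-0.5, 1.1], [0.2, 0.4], [0.2, 0.4], [0.4, -0.2], [-0.0, -0.7], [-0.1, -0.9], [0.1, -0.3]]
button [ 0.6028 -0.091   0.1065]
knob_up [0.5702 0.0303 0.2205]
knob_dn [0.5014 0.0286 0.1086]
pivot [0.6109 0.0313 0.1183]
rest [ 0.5969 -0.0911  0.1192]
z [-0.42249129 -0.01035889  0.90630779] tool x rot
```

```bash
cat >> h.py <<'E'
import os
if os.path.exists('bay.txt'):
    BR,BO=bayT(*map(float,open('bay.txt').read().split()))
    TB=BR*R.from_euler('x',180,degrees=True)  # tool x=bay x, y=-bay y, z=-bay z
def cur():
    o=monitor.get_obs();w=o['tool_rot'];return o,np.array(o['eef_pos']),R.from_quat([w[1],w[2],w[3],w[0]])
def world(p): return BR.apply(p)+BO
def delta(p,Rt):
    o,c,r=cur();s=r.inv().apply(np.array(p)-c);v=(r.inv()*Rt).as_rotvec()
    print('shift/0.2',(s/.2).round(3),'turn',(v/np.pi).round(3),'mm',(s*1000).round(1),'rows',round(max(np.linalg.norm(s)/.0417,np.degrees(np.linalg.norm(v))/7.16),1))
def inbay():
    o,c,r=cur();print('t',o['t'],'tcp bay mm',(BR.inv().apply(c-BO)*1000).round(1),'rot err deg',np.degrees((TB.inv()*r).as_rotvec()).round(1),'F',np.round(o['contact_force'],1),'w',round(o['gripper_width'],3))
E
python3 - <<'E'
from h import *
print(world([0,0,.13]))
delta([.40,-.42,.30],TB);delta(world([0,0,.13]),TB)
E
```

```text
[ 0.55466051 -0.09214584  0.20982001]
shift/0.2 [ 0.86  -0.606 -0.343] turn [-0.03   0.137  0.136] mm [ 172.1 -121.1  -68.7] rows 5.3
shift/0.2 [ 2.281 -1.731  0.107] turn [-0.03   0.137  0.136] mm [ 456.1 -346.3   21.5] rows 13.7
```

Emit:
jog_arm:
  plan:
    - {"x": 0.86, "y": -0.6, "z": -0.34, "wx": -0.03, "wy": 0.137, "wz": 0.136}
    - {"x": 0.86, "y": -0.6, "z": -0.34, "wx": -0.03, "wy": 0.137, "wz": 0.136}
    - {"x": 0.86, "y": -0.6, "z": -0.34, "wx": -0.03, "wy": 0.137, "wz": 0.136}
    - {"x": 0.86, "y": -0.6, "z": -0.34, "wx": -0.03, "wy": 0.137, "wz": 0.136}
    - {"x": 0.86, "y": -0.6, "z": -0.34, "wx": -0.03, "wy": 0.137, "wz": 0.136}
    - {"x": 0.86, "y": -0.6, "z": -0.34, "wx": -0.03, "wy": 0.137, "wz": 0.136}
    - {"x": 0.86, "y": -0.6, "z": -0.34, "wx": -0.03, "wy": 0.137, "wz": 0.136}
    - {"x": 0.86, "y": -0.6, "z": -0.34, "wx": -0.03, "wy": 0.137, "wz": 0.136}
  hand: -1
  grip_force: 30

```text
t: 2.02
eef_pos: [0.4006, -0.421, 0.3]
tool_rot: [-0.002, 0.976, 0.013, 0.217]
contact_force: [-0.0, 0.4, 0.0]
gripper_width: 0.002
```

```bash
python3 -c "
from h import *
inbay();delta(world([0,0,.13]),TB);print(np.round(cur()[0]['q'],2))"
```

```text
t 2.0167 tcp bay mm [-108.8 -325.   280.3] rot err deg [ 0.   0.1 -0.2] F [-0.   0.4  0. ] w 0.002
shift/0.2 [ 0.547 -1.623  0.752] turn [-0.    -0.     0.001] mm [ 109.5 -324.7  150.4] rows 9.0
[ 0.98  0.15 -0.09  1.92 -0.44  0.84 -0.4 ]
```

Keep height until over the panel.

Emit:
jog_arm:
  plan:
    - {"x": 0.3, "y": -0.9, "z": 0.3}
    - {"x": 0.3, "y": -0.9, "z": 0.3}
    - {"x": 0.3, "y": -0.9, "z": 0.3}
    - {"x": 0.3, "y": -0.9, "z": 0.3}
    - {"x": 0.3, "y": -0.9, "z": 0.3}
    - {"x": 0.3, "y": -0.9, "z": 0.3}

```text
invalid input at $.plan[0]: expected keys x, y, z, wx, wy, wz
```

```bash
python3 -c "
from h import *
inbay();delta(world([0,0,.13]),TB);print(np.round(cur()[0]['q'],2))"
```

```text
t 2.0167 tcp bay mm [-108.8 -325.   280.3] rot err deg [ 0.   0.1 -0.2] F [-0.   0.4  0. ] w 0.002
shift/0.2 [ 0.547 -1.623  0.752] turn [-0.    -0.     0.001] mm [ 109.5 -324.7  150.4] rows 9.0
[ 0.98  0.15 -0.09  1.92 -0.44  0.84 -0.4 ]
```

Emit:
jog_arm:
  plan:
    - {"x": 0.3, "y": -0.9, "z": 0.3, "wx": 0, "wy": 0, "wz": 0}
    - {"x": 0.3, "y": -0.9, "z": 0.3, "wx": 0, "wy": 0, "wz": 0}
    - {"x": 0.3, "y": -0.9, "z": 0.3, "wx": 0, "wy": 0, "wz": 0}
    - {"x": 0.3, "y": -0.9, "z": 0.3, "wx": 0, "wy": 0, "wz": 0}
    - {"x": 0.3, "y": -0.9, "z": 0.3, "wx": 0, "wy": 0, "wz": 0}
    - {"x": 0.3, "y": -0.9, "z": 0.3, "wx": 0, "wy": 0, "wz": 0}
    - {"x": 0.3, "y": -0.9, "z": 0.3, "wx": 0, "wy": 0, "wz": 0}

```text
t: 2.6
eef_pos: [0.4762, -0.2384, 0.2705]
tool_rot: [-0.003, 0.976, 0.015, 0.217]
contact_force: [0.3, -0.6, 0.5]
gripper_width: -0.003
```

```bash
python3 -c "
from h import *
inbay();delta(world([0,0,.13]),TB);print(np.round(cur()[0]['q'],2))"
```

```text
t 2.6 tcp bay mm [ -48.7 -144.3  219.7] rot err deg [ 0.1  0.  -0.3] F [ 0.3 -0.6  0.5] w -0.003
shift/0.2 [ 0.247 -0.72   0.449] turn [-0.    -0.     0.002] mm [  49.4 -143.9   89.9] rows 4.2
[ 0.73  0.05 -0.26  2.11 -0.33  0.62 -0.84]
```

Emit:
jog_arm:
  plan:
    - {"x": 0.24, "y": -0.72, "z": 0.45, "wx": 0, "wy": 0, "wz": 0}
    - {"x": 0.24, "y": -0.72, "z": 0.45, "wx": 0, "wy": 0, "wz": 0}
    - {"x": 0.24, "y": -0.72, "z": 0.45, "wx": 0, "wy": 0, "wz": 0}
    - {"x": 0.24, "y": -0.72, "z": 0.45, "wx": 0, "wy": 0, "wz": 0}
    - {"x": 0.24, "y": -0.72, "z": 0.45, "wx": 0, "wy": 0, "wz": 0}
    - {"x": 0.24, "y": -0.72, "z": 0.45, "wx": 0, "wy": 0, "wz": 0}
    - {"x": 0.24, "y": -0.72, "z": 0.45, "wx": 0, "wy": 0, "wz": 0}
    - {"x": 0.24, "y": -0.72, "z": 0.45, "wx": 0, "wy": 0, "wz": 0}
    - {"x": 0.24, "y": -0.72, "z": 0.45, "wx": 0, "wy": 0, "wz": 0}

```text
t: 3.35
eef_pos: [0.5533, -0.095, 0.2095]
tool_rot: [-0.002, 0.976, 0.013, 0.217]
contact_force: [-0.0, -0.0, -0.6]
gripper_width: -0.002
```

```bash
python3 -c "
from h import *
inbay();delta(world([0,0,.03]),TB);print(np.round(cur()[0]['q'],2))"
```

```text
t 3.35 tcp bay mm [ -1.5  -2.8 130.3] rot err deg [-0.1  0.  -0.1] F [-0.  -0.  -0.6] w -0.002
shift/0.2 [ 0.007 -0.014  0.501] turn [ 0.    -0.     0.001] mm [  1.4  -2.9 100.3] rows 2.4
[ 0.4   0.15 -0.34  2.16  0.03  0.4  -1.49]
```

Emit:
jog_arm:
  plan:
    - {"x": 0.01, "y": -0.014, "z": 0.2, "wx": 0, "wy": 0, "wz": 0}
    - {"x": 0.01, "y": -0.014, "z": 0.4, "wx": 0, "wy": 0, "wz": 0}
    - {"x": 0.01, "y": -0.014, "z": 0.5, "wx": 0, "wy": 0, "wz": 0}
    - {"x": 0.01, "y": -0.014, "z": 0.54, "wx": 0, "wy": 0, "wz": 0}
    - {"x": 0.01, "y": -0.014, "z": 0.57, "wx": 0, "wy": 0, "wz": 0}
    - {"x": 0.01, "y": -0.014, "z": 0.59, "wx": 0, "wy": 0, "wz": 0}
    - {"x": 0.01, "y": -0.014, "z": 0.6, "wx": 0, "wy": 0, "wz": 0}
    - {"x": 0.01, "y": -0.014, "z": 0.61, "wx": 0, "wy": 0, "wz": 0}
    - {"x": 0.01, "y": -0.014, "z": 0.62, "wx": 0, "wy": 0, "wz": 0}
    - {"x": 0.01, "y": -0.014, "z": 0.62, "wx": 0, "wy": 0, "wz": 0}
    - {"x": 0.01, "y": -0.014, "z": 0.62, "wx": 0, "wy": 0, "wz": 0}

```text
t: 4.27
eef_pos: [0.6078, -0.0919, 0.0988]
tool_rot: [-0.001, 0.976, 0.012, 0.217]
contact_force: [-2.9, -3.6, 3.7]
gripper_width: 0.001
```

```bash
python3 -c "
from h import *
inbay()
cv2.imwrite('pics/s2.png',cv2.resize(cams.read_camera('scene')[190:340,190:390,::-1],None,fx=3,fy=3))
print(finder.place_of('scene','lever_knob'),[proj('scene',world(lev(a))) for a in(0,1.31)])"
```

```text
t 4.2667 tcp bay mm [ 1.2 -1.   7. ] rot err deg [-0.1  0.1 -0.1] F [-2.9 -3.6  3.7] w 0.001
[{'location': [306.0, 244.4], 'confidence': 0.61}, {'location': [447.2, 258.9], 'confidence': 0.16}] [array([309.97035146, 229.67034633]), array([302.91374923, 244.12703133])]
```

Emit:
jog_arm:
  plan:
    - {"x": 0, "y": 0, "z": 0.02, "wx": 0, "wy": 0, "wz": 0}
    - {"x": 0, "y": 0, "z": 0.02, "wx": 0, "wy": 0, "wz": 0}
    - {"x": 0, "y": 0, "z": 0.02, "wx": 0, "wy": 0, "wz": 0}
    - {"x": 0, "y": 0, "z": -0.2, "wx": 0, "wy": 0, "wz": 0}
    - {"x": 0, "y": 0, "z": -0.4, "wx": 0, "wy": 0, "wz": 0}
    - {"x": 0, "y": 0, "z": -0.6, "wx": 0, "wy": 0, "wz": 0}
    - {"x": -0.2, "y": -0.2, "z": -0.6, "wx": 0, "wy": 0, "wz": 0}
    - {"x": -0.4, "y": -0.4, "z": -0.6, "wx": 0, "wy": 0, "wz": 0}
    - {"x": -0.45, "y": -0.6, "z": -0.6, "wx": 0, "wy": 0, "wz": 0}
    - {"x": -0.45, "y": -0.61, "z": -0.6, "wx": 0, "wy": 0, "wz": 0}
    - {"x": -0.45, "y": -0.61, "z": -0.6, "wx": 0, "wy": 0, "wz": 0}
    - {"x": -0.45, "y": -0.61, "z": -0.6, "wx": 0, "wy": 0, "wz": 0}
  hand: 1

```text
t: 5.37
eef_pos: [0.4715, 0.0302, 0.1689]
tool_rot: [-0.002, 0.976, 0.015, 0.218]
contact_force: [-0.1, 0.4, 0.5]
gripper_width: 0.997
```

```bash
python3 -c "
from h import *
inbay();delta(world(lev(1.31)-np.array([0,0,.019])),TB);print(np.round(cur()[0]['q'],2))
im=cams.read_camera('scene');print(finder.place_of('scene','lever_knob'),proj('scene',world(lev(1.31))))
A=cv2.resize(im[200:330,200:400,::-1],None,fx=4,fy=4)
cv2.imwrite('pics/s3.png',A)"
```

```text
t 5.3667 tcp bay mm [-89.9 124.3 126.8] rot err deg [ 0.   0.1 -0.4] F [-0.1  0.4  0.5] w 0.997
shift/0.2 [0.006 0.012 0.431] turn [-0.    -0.001  0.002] mm [ 1.3  2.4 86.2] rows 2.1
[ 0.21  0.08 -0.48  2.37  0.48  0.3  -2.24]
[{'location': [301.3, 246.7], 'confidence': 0.89}] [302.91374923 244.12703133]
```

View pics/s3.png

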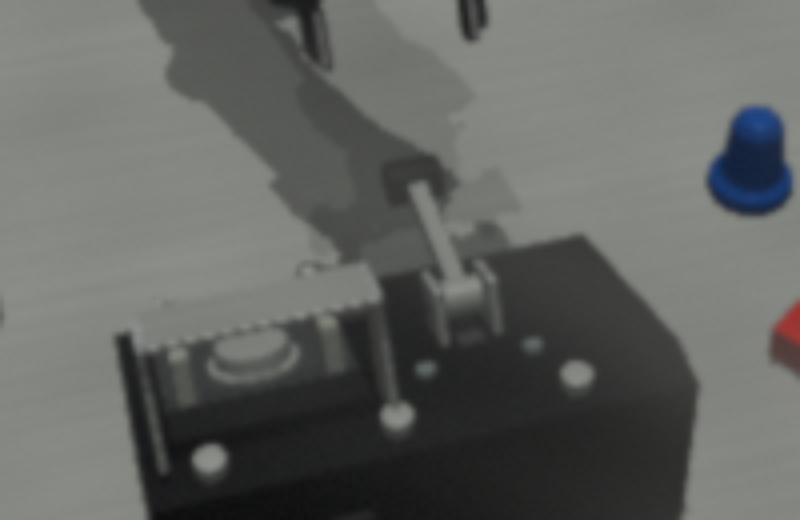

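Emit:
jog_arm:
  plan:
    - {"x": 0.01, "y": 0.012, "z": 0.15, "wx": 0, "wy": 0, "wz": 0}
    - {"x": 0.01, "y": 0.012, "z": 0.3, "wx": 0, "wy": 0, "wz": 0}
    - {"x": 0.01, "y": 0.012, "z": 0.38, "wx": 0, "wy": 0, "wz": 0}
    - {"x": 0.01, "y": 0.012, "z": 0.43, "wx": 0, "wy": 0, "wz": 0}
    - {"x": 0.01, "y": 0.012, "z": 0.43, "wx": 0, "wy": 0, "wz": 0}
    - {"x": 0.01, "y": 0.012, "z": 0.43, "wx": 0, "wy": 0, "wz": 0}
    - {"x": 0.01, "y": 0.012, "z": 0.43, "wx": 0, "wy": 0, "wz": 0}

```text
t: 6.05
eef_pos: [0.5116, 0.0256, 0.0929]
tool_rot: [-0.002, 0.976, 0.01, 0.218]
contact_force: [-0.3, 0.1, 1.1]
gripper_width: 0.998
```

Emit:
jog_arm:
  plan:
    - {"x": 0, "y": 0, "z": 0, "wx": 0, "wy": 0, "wz": 0}
    - {"x": 0, "y": 0, "z": 0, "wx": 0, "wy": 0, "wz": 0}
    - {"x": 0, "y": 0, "z": 0, "wx": 0, "wy": 0, "wz": 0}
    - {"x": 0, "y": 0, "z": 0, "wx": 0, "wy": 0, "wz": 0}
    - {"x": 0, "y": 0, "z": 0, "wx": 0, "wy": 0, "wz": 0}
    - {"x": 0, "y": 0, "z": 0, "wx": 0, "wy": 0, "wz": 0}
    - {"x": 0, "y": 0, "z": 0, "wx": 0, "wy": 0, "wz": 0}
    - {"x": 0, "y": 0, "z": 0, "wx": 0, "wy": 0, "wz": 0}
  hand: -1
  grip_force: 25

```text
t: 6.72
eef_pos: [0.5116, 0.0279, 0.0939]
tool_rot: [-0.004, 0.976, 0.011, 0.219]
contact_force: [-7.8, 6.4, 12.0]
gripper_width: 0.395
```

```bash
python3 -c "
from h import *
inbay();print(np.round(cur()[0]['q'],2))
for a in np.linspace(1.31,-.13,13): d=(lev(a)-lev(1.31))/.2;print(round(a,2),d[0].round(3),(-d[2]).round(3))"
```

```text
t 6.7167 tcp bay mm [-85.4 121.1  41.9] rot err deg [0.1 0.3 0.2] F [-7.8  6.4 12. ] w 0.395
[-0.    0.29 -0.26  2.37  1.22  0.17 -2.96]
1.31 0.0 -0.0
1.19 0.026 -0.061
1.07 0.059 -0.118
0.95 0.099 -0.17
0.83 0.145 -0.218
0.71 0.196 -0.259
0.59 0.252 -0.294
0.47 0.312 -0.323
0.35 0.374 -0.344
0.23 0.439 -0.357
0.11 0.505 -0.362
-0.01 0.57 -0.36
-0.13 0.636 -0.349
```

Emit:
jog_arm:
  plan:
    - {"x": 0.005, "y": 0, "z": -0.03, "wx": 0, "wy": -0.02, "wz": 0}
    - {"x": 0.015, "y": 0, "z": -0.062, "wx": 0, "wy": -0.04, "wz": 0}
    - {"x": 0.03, "y": 0, "z": -0.092, "wx": 0, "wy": -0.06, "wz": 0}
    - {"x": 0.04, "y": 0, "z": -0.121, "wx": 0, "wy": -0.08, "wz": 0}
    - {"x": 0.055, "y": 0, "z": -0.148, "wx": 0, "wy": -0.1, "wz": 0}
    - {"x": 0.071, "y": 0, "z": -0.175, "wx": 0, "wy": -0.11, "wz": 0}
    - {"x": 0.071, "y": 0, "z": -0.175, "wx": 0, "wy": -0.11, "wz": 0}
    - {"x": 0.071, "y": 0, "z": -0.175, "wx": 0, "wy": -0.11, "wz": 0}

```text
t: 7.38
eef_pos: [0.51, 0.0281, 0.1317]
tool_rot: [-0.003, 0.999, 0.011, 0.049]
contact_force: [0.3, 2.7, 0.1]
gripper_width: 0.39
```

```bash
cat >> h.py <<'E'
def arc(a0,a1,tilt,n=11):
    # rows in current tool frame: grasp point on knob arc, tool tilted by 'tilt' deg less than bay (towards vertical) at the end
    o,c,r=cur();g=BR.inv().apply(c+r.apply([0,0,-.019])-BO)
    k=g-np.array([.015,.122,.022]);print('grasp rel pivot mm',(k*1000).round(1),'angle',(np.arctan2(k[2],k[0])-np.radians(85)).round(3),'r',np.hypot(k[0],k[2]).round(4))
    Rt=TB*R.from_euler('y',-tilt,degrees=True)
    v=(r.inv()*Rt).as_rotvec()
    for i,a in enumerate(np.linspace(a0,a1,n)):
        f=min(1,(i+1)/n);rr=r*R.from_rotvec(v*f);p=world(lev(a))+rr.apply([0,0,.019])
        print(round(a,2),(r.inv().apply(p-c)/.2).round(3),(v*f/np.pi).round(3))
E
python3 -c "
from h import *
inbay();print(np.round(cur()[0]['q'],2));arc(.85,-.13,20)"
```

```text
t 7.3833 tcp bay mm [-70.8 121.3  76.8] rot err deg [  0.2 -19.4   0.2] F [0.3 2.7 0.1] w 0.39
[ 0.36  0.36 -0.65  2.07  0.36  0.71 -2.06]
grasp rel pivot mm [-79.5  -0.8  72.7] angle 0.917 r 0.1077
0.85 [ 0.005 -0.004 -0.038] [-0. -0. -0.]
0.75 [ 0.032 -0.004 -0.085] [-0.    -0.001 -0.   ]
0.65 [ 0.063 -0.004 -0.129] [-0.    -0.001 -0.   ]
0.56 [ 0.098 -0.005 -0.169] [-0.    -0.001 -0.   ]
0.46 [ 0.137 -0.005 -0.206] [-0.001 -0.001 -0.   ]
0.36 [ 0.179 -0.005 -0.239] [-0.001 -0.002 -0.   ]
0.26 [ 0.225 -0.005 -0.268] [-0.001 -0.002 -0.001]
0.16 [ 0.273 -0.006 -0.292] [-0.001 -0.002 -0.001]
0.07 [ 0.323 -0.006 -0.312] [-0.001 -0.003 -0.001]
-0.03 [ 0.375 -0.006 -0.326] [-0.001 -0.003 -0.001]
-0.13 [ 0.428 -0.006 -0.335] [-0.001 -0.003 -0.001]
```

Emit:
jog_arm:
  plan:
    - {"x": 0.005, "y": 0, "z": -0.035, "wx": 0, "wy": 0, "wz": 0}
    - {"x": 0.032, "y": 0, "z": -0.08, "wx": 0, "wy": 0, "wz": 0}
    - {"x": 0.063, "y": 0, "z": -0.125, "wx": 0, "wy": 0, "wz": 0}
    - {"x": 0.098, "y": 0, "z": -0.165, "wx": 0, "wy": 0, "wz": 0}
    - {"x": 0.137, "y": 0, "z": -0.202, "wx": 0, "wy": 0, "wz": 0}
    - {"x": 0.179, "y": 0, "z": -0.235, "wx": 0, "wy": 0, "wz": 0}
    - {"x": 0.225, "y": 0, "z": -0.263, "wx": 0, "wy": 0, "wz": 0}
    - {"x": 0.273, "y": 0, "z": -0.287, "wx": 0, "wy": 0, "wz": 0}
    - {"x": 0.323, "y": 0, "z": -0.305, "wx": 0, "wy": 0, "wz": 0}
    - {"x": 0.375, "y": 0, "z": -0.32, "wx": 0, "wy": 0, "wz": 0}
    - {"x": 0.42, "y": 0, "z": -0.33, "wx": 0, "wy": 0, "wz": 0}
    - {"x": 0.42, "y": 0, "z": -0.33, "wx": 0, "wy": 0, "wz": 0}

```text
t: 8.38
eef_pos: [0.589, 0.0295, 0.2064]
tool_rot: [-0.003, 0.999, 0.011, 0.049]
contact_force: [-3.5, 0.1, 5.8]
gripper_width: 0.394
```

```bash
python3 -c "
from h import *
inbay();print(np.round(cur()[0]['q'],2));arc(-.1,-.13,20,2);print(finder.place_of('scene','lever_knob'),proj('scene',world(lev(-.1))))"
```

```text
t 8.3833 tcp bay mm [ 32.4 120.8 111.2] rot err deg [  0.2 -19.3   0.2] F [-3.5  0.1  5.8] w 0.394
[ 0.37  0.39 -0.66  1.83  0.32  0.92 -1.98]
grasp rel pivot mm [ 23.7  -1.3 107.1] angle -0.13 r 0.1097
-0.1 [-0.017 -0.006  0.001] [-0.001 -0.002 -0.   ]
-0.13 [-0.001 -0.006 -0.001] [-0.001 -0.004 -0.001]
[{'location': [301.3, 246.7], 'confidence': 0.89}] [311.2530254  231.71155479]
```

Emit:
jog_arm:
  plan:
    - {"x": 0, "y": 0, "z": 0, "wx": 0, "wy": 0, "wz": 0}
    - {"x": 0, "y": 0, "z": 0, "wx": 0, "wy": 0, "wz": 0}
    - {"x": 0, "y": 0, "z": 0, "wx": 0, "wy": 0, "wz": 0}
    - {"x": 0, "y": 0, "z": 0, "wx": 0, "wy": 0, "wz": 0}
    - {"x": 0, "y": 0, "z": -0.1, "wx": 0, "wy": 0, "wz": 0}
    - {"x": 0, "y": 0, "z": -0.25, "wx": 0, "wy": 0, "wz": 0}
    - {"x": 0, "y": 0, "z": -0.4, "wx": 0, "wy": 0, "wz": 0}
    - {"x": 0, "y": 0, "z": -0.4, "wx": 0, "wy": 0, "wz": 0}
    - {"x": 0, "y": 0, "z": -0.4, "wx": 0, "wy": 0, "wz": 0}
  hand: 0.4

```text
t: 9.18
eef_pos: [0.5816, 0.0292, 0.288]
tool_rot: [-0.002, 0.999, 0.011, 0.052]
contact_force: [-0.4, -0.2, -1.0]
gripper_width: 0.698
```

```bash
python3 -c "
from h import *
inbay();print(np.round(cur()[0]['q'],2))
im=cams.read_camera('scene');print(finder.place_of('scene','lever_knob'),[proj('scene',world(lev(a))) for a in(-.1,.04,1.31)])
yaw=np.arctan2(.4201-.4381,.6258-.5022);print(np.degrees(yaw))
RV=R.from_euler('z',yaw)*R.from_euler('x',180,degrees=True)
delta([.56,.415,.25],RV);delta([.56,.2,.3],RV)
cv2.imwrite('pics/s4.png',cv2.resize(im[170:330,200:500,::-1],None,fx=2.6,fy=2.6))"
```

```text
t 9.1833 tcp bay mm [ 60.1 120.6 188.2] rot err deg [  0.2 -19.1   0.2] F [-0.4 -0.2 -1. ] w 0.698
[ 0.41  0.29 -0.69  1.76  0.24  1.07 -1.91]
[{'location': [309.5, 233.2], 'confidence': 0.91}] [array([311.2530254 , 231.71155479]), array([309.47870633, 228.99024783]), array([302.91374923, 244.12703133])]
-8.285797023953753
shift/0.2 [-0.076 -1.933  0.177] turn [-0.004 -0.031  0.053] mm [ -15.2 -386.6   35.4] rows 9.3
shift/0.2 [-0.074 -0.859 -0.078] turn [-0.004 -0.031  0.053] mm [ -14.9 -171.8  -15.7] rows 4.2
```

View pics/s4.png

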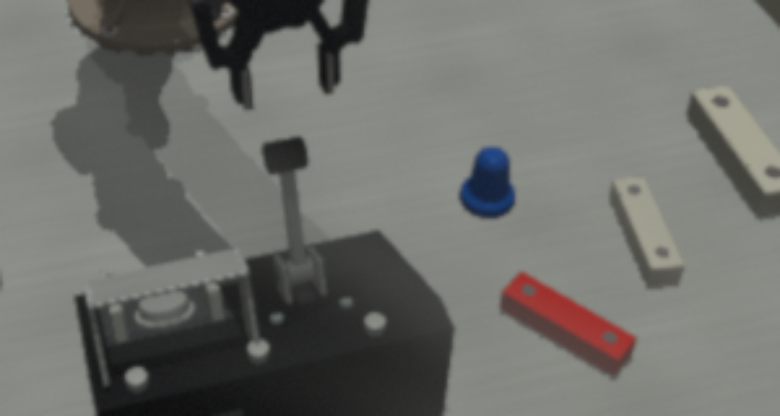

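Emit:
jog_arm:
  plan:
    - {"x": -0.07, "y": -0.95, "z": -0.05, "wx": 0, "wy": -0.03, "wz": 0.053}
    - {"x": -0.07, "y": -0.95, "z": -0.05, "wx": 0, "wy": -0.03, "wz": 0.053}
    - {"x": -0.07, "y": -0.95, "z": -0.05, "wx": 0, "wy": -0.03, "wz": 0.053}
    - {"x": -0.07, "y": -0.95, "z": -0.05, "wx": 0, "wy": -0.03, "wz": 0.053}
    - {"x": -0.07, "y": -0.95, "z": -0.05, "wx": 0, "wy": -0.03, "wz": 0.053}
    - {"x": -0.07, "y": -0.95, "z": -0.05, "wx": 0, "wy": -0.03, "wz": 0.053}

```text
t: 9.78
eef_pos: [0.5581, 0.2257, 0.2936]
tool_rot: [-0.008, 0.998, -0.067, 0.0]
contact_force: [-1.5, 0.2, 0.9]
gripper_width: 0.699
```

```bash
cat >> h.py <<'E'
BYAW=np.arctan2(.4201-.4381,.6258-.5022)
RV=R.from_euler('z',BYAW)*R.from_euler('x',180,degrees=True)
E
python3 -c "
from h import *
inbay();print(np.round(cur()[0]['q'],2));delta([.561,.415,.15],RV)"
```

```text
t 9.7833 tcp bay mm [ 45.6 317.7 201.2] rot err deg [ -1.1 -24.9   9.1] F [-1.5  0.2  0.9] w 0.699
[ 0.07  0.39 -0.72  1.63  0.26  1.21 -2.41]
shift/0.2 [-0.112 -0.929  0.732] turn [-0.005  0.     0.003] mm [ -22.4 -185.8  146.5] rows 5.7
```

Emit:
jog_arm:
  plan:
    - {"x": -0.11, "y": -0.5, "z": 0.2, "wx": 0, "wy": 0, "wz": 0.5}
    - {"x": -0.11, "y": -0.5, "z": 0.2, "wx": 0, "wy": 0, "wz": 0.5}
    - {"x": -0.11, "y": -0.5, "z": 0.2, "wx": 0, "wy": 0, "wz": 0.5}
    - {"x": -0.11, "y": -0.5, "z": 0.2, "wx": 0, "wy": 0, "wz": 0.5}
    - {"x": -0.11, "y": -0.5, "z": 0.2, "wx": 0, "wy": 0, "wz": 0.5}
    - {"x": -0.11, "y": -0.5, "z": 0.2, "wx": 0, "wy": 0, "wz": 0.5}
    - {"x": -0.11, "y": -0.5, "z": 0.2, "wx": 0, "wy": 0, "wz": 0.5}
    - {"x": -0.11, "y": -0.5, "z": 0.2, "wx": 0, "wy": 0, "wz": 0.5}
    - {"x": -0.11, "y": -0.5, "z": 0.2, "wx": 0, "wy": 0, "wz": 0.5}
    - {"x": -0.11, "y": -0.5, "z": 0.2, "wx": 0, "wy": 0, "wz": 0.5}
    - {"x": -0.11, "y": -0.5, "z": 0.2, "wx": 0, "wy": 0, "wz": 0.5}
    - {"x": -0.11, "y": -0.5, "z": 0.2, "wx": 0, "wy": 0, "wz": 0.5}

```text
t: 10.78
eef_pos: [0.5493, 0.3267, 0.254]
tool_rot: [0.007, 0.818, -0.575, -0.01]
contact_force: [0.3, -0.3, -3.4]
gripper_width: 0.7
```

```bash
python3 -c "
from h import *
inbay();print(np.round(cur()[0]['q'],2));delta([.561,.415,.15],RV*R.from_euler('z',179,degrees=True))"
```

```text
t 10.7833 tcp bay mm [ 23.1 418.8 167.9] rot err deg [-16.4 -22.9  70.3] F [ 0.3 -0.3 -3.4] w 0.7
[-1.3   0.6   1.02  1.65 -0.54  1.23 -2.95]
shift/0.2 [-0.391 -0.216  0.519] turn [ 0.008 -0.005  0.651] mm [-78.1 -43.3 103.8] rows 16.4
```

```bash
python3 -c "
from h import *
delta([.561,.40,.2],RV)"
```

```text
shift/0.2 [-0.322 -0.185  0.269] turn [ 0.005  0.007 -0.344] mm [-64.5 -37.1  53.8] rows 8.6
```

Emit:
jog_arm:
  plan:
    - {"x": -0.2, "y": -0.1, "z": 0.2, "wx": 0.005, "wy": 0.007, "wz": -0.344}
    - {"x": -0.2, "y": -0.1, "z": 0.2, "wx": 0.005, "wy": 0.007, "wz": -0.344}
    - {"x": -0.2, "y": -0.1, "z": 0.2, "wx": 0.005, "wy": 0.007, "wz": -0.344}
    - {"x": -0.2, "y": -0.1, "z": 0.2, "wx": 0.005, "wy": 0.007, "wz": -0.344}
    - {"x": -0.2, "y": -0.1, "z": 0.2, "wx": 0.005, "wy": 0.007, "wz": -0.344}
    - {"x": -0.32, "y": -0.18, "z": 0.27, "wx": 0.005, "wy": 0.007, "wz": -0.344}
    - {"x": -0.32, "y": -0.18, "z": 0.27, "wx": 0.005, "wy": 0.007, "wz": -0.344}
    - {"x": -0.32, "y": -0.18, "z": 0.27, "wx": 0.005, "wy": 0.007, "wz": -0.344}
    - {"x": -0.32, "y": -0.18, "z": 0.27, "wx": 0.005, "wy": 0.007, "wz": -0.344}
    - {"x": -0.32, "y": -0.18, "z": 0.27, "wx": 0.005, "wy": 0.007, "wz": -0.344}
    - {"x": -0.32, "y": -0.18, "z": 0.27, "wx": 0.005, "wy": 0.007, "wz": -0.344}

```text
t: 11.7
eef_pos: [0.56, 0.3981, 0.1988]
tool_rot: [0.001, 0.997, -0.074, 0.0]
contact_force: [0.8, -0.8, -0.5]
gripper_width: 0.702
```

```bash
python3 -c "
from h import *
inbay();print(np.round(cur()[0]['q'],2));delta([.561,.415,.06],RV);delta([.561,.415,.06],RV*R.from_euler('z',-179,degrees=True))"
```

```text
t 11.7 tcp bay mm [ 11.1 490.  112.7] rot err deg [ -2.3 -24.9   9.7] F [ 0.8 -0.8 -0.5] w 0.702
[-1.16  0.61  0.68  1.59 -0.42  1.1  -2.09]
shift/0.2 [-0.008 -0.085  0.694] turn [ 0.001 -0.    -0.001] mm [ -1.6 -17.1 138.8] rows 3.4
shift/0.2 [-0.008 -0.085  0.694] turn [ 0.     0.001 -0.995] mm [ -1.6 -17.1 138.8] rows 25.0
```

Emit:
jog_arm:
  plan:
    - {"x": -0.008, "y": -0.085, "z": 0.35, "wx": 0, "wy": 0, "wz": 0}
    - {"x": -0.008, "y": -0.085, "z": 0.69, "wx": 0, "wy": 0, "wz": 0}
    - {"x": -0.008, "y": -0.085, "z": 0.69, "wx": 0, "wy": 0, "wz": 0}
    - {"x": -0.008, "y": -0.085, "z": 0.69, "wx": 0, "wy": 0, "wz": 0}
    - {"x": -0.008, "y": -0.085, "z": 0.69, "wx": 0, "wy": 0, "wz": 0}
    - {"x": -0.008, "y": -0.085, "z": 0.69, "wx": 0, "wy": 0, "wz": 0}

```text
t: 12.2
eef_pos: [0.5615, 0.4143, 0.0611]
tool_rot: [0.002, 0.997, -0.074, 0.0]
contact_force: [1.0, -0.7, 1.3]
gripper_width: 0.697
```

```bash
python3 -c "
from h import *
inbay();print(np.round(cur()[0]['q'],2));delta([.561,.415,.004],RV)
a=cams.read_camera('scene')[190:310,380:520,::-1];b=cams.read_camera('top')[200:320,120:260,::-1]
cv2.imwrite('pics/s5.png',cv2.resize(np.hstack([a,b]),None,fx=2.8,fy=2.8))"
```

```text
t 12.2 tcp bay mm [-45.5 506.1 -12.9] rot err deg [ -2.3 -24.9   9.7] F [ 1.  -0.7  1.3] w 0.697
[-1.11  0.77  0.59  1.65 -0.52  0.89 -2.04]
shift/0.2 [-0.003 -0.004  0.285] turn [ 0.001 -0.    -0.001] mm [-0.6 -0.8 57.1] rows 1.4
```

View pics/s5.png

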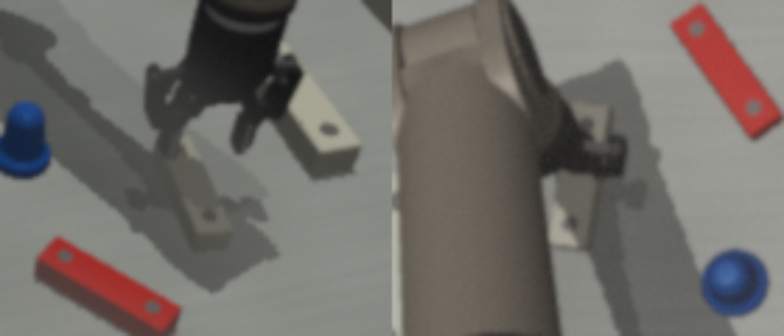

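Emit:
jog_arm:
  plan:
    - {"x": 0, "y": 0, "z": 0.15, "wx": 0, "wy": 0, "wz": 0}
    - {"x": 0, "y": 0, "z": 0.25, "wx": 0, "wy": 0, "wz": 0}
    - {"x": 0, "y": 0, "z": 0.28, "wx": 0, "wy": 0, "wz": 0}
    - {"x": 0, "y": 0, "z": 0.28, "wx": 0, "wy": 0, "wz": 0}
    - {"x": 0, "y": 0, "z": 0.28, "wx": 0, "wy": 0, "wz": 0}

```text
t: 12.72
eef_pos: [0.5644, 0.4157, 0.0097]
tool_rot: [-0.001, 0.997, -0.074, 0.003]
contact_force: [0.2, -0.6, 0.1]
gripper_width: 0.701
```

Emit:
jog_arm:
  plan:
    - {"x": 0, "y": 0, "z": 0, "wx": 0, "wy": 0, "wz": 0}
    - {"x": 0, "y": 0, "z": 0, "wx": 0, "wy": 0, "wz": 0}
    - {"x": 0, "y": 0, "z": 0, "wx": 0, "wy": 0, "wz": 0}
    - {"x": 0, "y": 0, "z": 0, "wx": 0, "wy": 0, "wz": 0}
    - {"x": 0, "y": 0, "z": 0, "wx": 0, "wy": 0, "wz": 0}
    - {"x": 0, "y": 0, "z": 0, "wx": 0, "wy": 0, "wz": 0}
    - {"x": 0, "y": 0, "z": 0, "wx": 0, "wy": 0, "wz": 0}
  hand: -1
  grip_force: 60

```text
t: 13.3
eef_pos: [0.5662, 0.4161, 0.0123]
tool_rot: [-0.002, 0.997, -0.075, 0.004]
contact_force: [-0.3, -1.0, 7.8]
gripper_width: 0.404
```

Emit:
jog_arm:
  plan:
    - {"x": 0, "y": 0, "z": -0.2, "wx": 0, "wy": 0, "wz": 0}
    - {"x": 0, "y": 0, "z": -0.4, "wx": 0, "wy": 0, "wz": 0}
    - {"x": 0, "y": 0, "z": -0.6, "wx": 0, "wy": 0, "wz": 0}
    - {"x": 0, "y": 0, "z": -0.8, "wx": 0, "wy": 0, "wz": 0}
    - {"x": 0, "y": 0, "z": -1, "wx": 0, "wy": 0, "wz": 0}
    - {"x": 0, "y": 0, "z": -1, "wx": 0, "wy": 0, "wz": 0}
    - {"x": 0, "y": 0, "z": -1, "wx": 0, "wy": 0, "wz": 0}
    - {"x": 0, "y": 0, "z": -1, "wx": 0, "wy": 0, "wz": 0}

```text
t: 13.97
eef_pos: [0.5638, 0.4153, 0.212]
tool_rot: [-0.002, 0.997, -0.075, 0.004]
contact_force: [-0.2, -0.1, -3.6]
gripper_width: 0.407
```

```bash
cat >> h.py <<'E'
TP=TB*R.from_euler('z',-90,degrees=True)
E
python3 -c "
from h import *
inbay();print(np.round(cur()[0]['q'],2));delta(world([-.004,0,.13]),TP);delta(world([-.06,.28,.26]),TP)
a=cams.read_camera('scene')[130:310,380:520,::-1];b=cams.read_camera('top')[180:360,100:240,::-1]
cv2.imwrite('pics/s6.png',cv2.resize(np.hstack([a,b]),None,fx=2.8,fy=2.8))"
```

```text
t 13.9667 tcp bay mm [ 20.5 507.1 122.9] rot err deg [ -1.9 -24.5   9.9] F [-0.2 -0.1 -3.6] w 0.407
[-1.17  0.62  0.69  1.55 -0.42  1.12 -2.11]
shift/0.2 [0.315 2.519 0.01 ] turn [-0.101  0.118 -0.546] mm [ 62.9 503.8   1.9] rows 14.3
shift/0.2 [-0.445  1.229 -0.46 ] turn [-0.101  0.118 -0.546] mm [-88.9 245.9 -92.1] rows 14.3
```

View pics/s6.png

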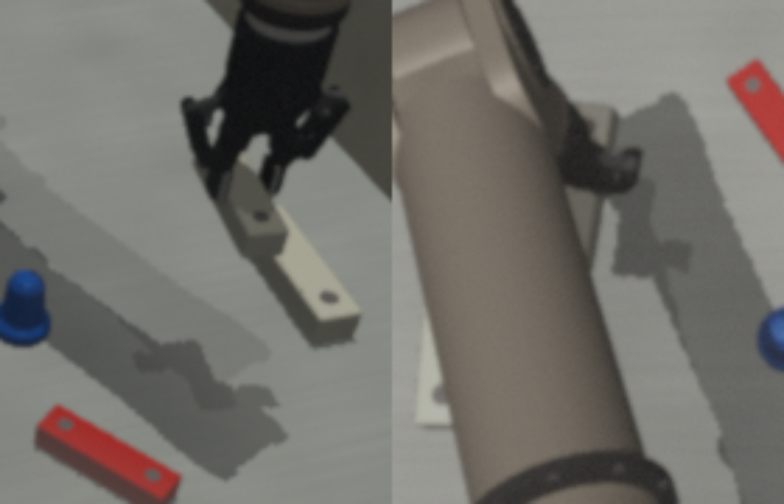

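```bash
cat >> h.py <<'E'
TPV=R.from_euler('z',.0245)*R.from_euler('x',180,degrees=True)*R.from_euler('z',-90,degrees=True)
E
python3 -c "
from h import *
delta([.58,.30,.32],TPV)"
```

```text
shift/0.2 [ 0.172  0.555 -0.549] turn [ 0.001 -0.002 -0.555] mm [  34.4  110.9 -109.7] rows 14.0
```

Emit:
jog_arm:
  plan:
    - {"x": 0.1, "y": 0.3, "z": -0.3, "wx": 0, "wy": 0, "wz": -0.555}
    - {"x": 0.1, "y": 0.3, "z": -0.3, "wx": 0, "wy": 0, "wz": -0.555}
    - {"x": 0.1, "y": 0.3, "z": -0.3, "wx": 0, "wy": 0, "wz": -0.555}
    - {"x": 0.1, "y": 0.3, "z": -0.3, "wx": 0, "wy": 0, "wz": -0.555}
    - {"x": 0.17, "y": 0.55, "z": -0.55, "wx": 0, "wy": 0, "wz": -0.555}
    - {"x": 0.17, "y": 0.55, "z": -0.55, "wx": 0, "wy": 0, "wz": -0.555}
    - {"x": 0.17, "y": 0.55, "z": -0.55, "wx": 0, "wy": 0, "wz": -0.555}
    - {"x": 0.17, "y": 0.55, "z": -0.55, "wx": 0, "wy": 0, "wz": -0.555}
    - {"x": 0.17, "y": 0.55, "z": -0.55, "wx": 0, "wy": 0, "wz": -0.555}
    - {"x": 0.17, "y": 0.55, "z": -0.55, "wx": 0, "wy": 0, "wz": -0.555}
    - {"x": 0.17, "y": 0.55, "z": -0.55, "wx": 0, "wy": 0, "wz": -0.555}
    - {"x": 0.17, "y": 0.55, "z": -0.55, "wx": 0, "wy": 0, "wz": -0.555}

```text
t: 15.07
eef_pos: [0.579, 0.3007, 0.3181]
tool_rot: [0.001, 0.779, 0.627, 0.001]
contact_force: [0.1, 0.5, -1.8]
gripper_width: 0.404
```

```bash
python3 -c "
from h import *
inbay();print(np.round(cur()[0]['q'],2));delta([.60,.10,.32],TPV);delta([.60,-.09,.32],TPV)"
```

```text
t 15.0667 tcp bay mm [ 76.5 392.1 213.8] rot err deg [ 16.5 -21.  -75.1] F [ 0.1  0.5 -1.8] w 0.404
[-0.88  0.39  0.42  1.53 -0.16  1.25 -0.65]
shift/0.2 [-0.958  0.316 -0.009] turn [ 0.001 -0.    -0.076] mm [-191.6   63.2   -1.8] rows 4.8
shift/0.2 [-1.886  0.518 -0.009] turn [ 0.001 -0.    -0.076] mm [-377.3  103.5   -1.8] rows 9.4
```

Emit:
jog_arm:
  plan:
    - {"x": -0.96, "y": 0.32, "z": -0.01, "wx": 0, "wy": 0, "wz": -0.076}
    - {"x": -0.96, "y": 0.32, "z": -0.01, "wx": 0, "wy": 0, "wz": -0.076}
    - {"x": -0.96, "y": 0.32, "z": -0.01, "wx": 0, "wy": 0, "wz": -0.076}
    - {"x": -0.96, "y": 0.32, "z": -0.01, "wx": 0, "wy": 0, "wz": -0.076}
    - {"x": -0.96, "y": 0.32, "z": -0.01, "wx": 0, "wy": 0, "wz": -0.076}
    - {"x": -0.96, "y": 0.32, "z": -0.01, "wx": 0, "wy": 0, "wz": -0.076}
    - {"x": -0.96, "y": 0.32, "z": -0.01, "wx": 0, "wy": 0, "wz": -0.076}

```text
t: 15.65
eef_pos: [0.6004, 0.0958, 0.3188]
tool_rot: [0.001, 0.701, 0.714, -0.0]
contact_force: [0.9, 1.2, -3.3]
gripper_width: 0.408
```

```bash
python3 -c "
from h import *
inbay();print(np.round(cur()[0]['q'],2));delta([.60,-.085,.32],TPV);delta(world([.001,.005,.15]),TP)"
```

```text
t 15.65 tcp bay mm [ 91.7 186.7 207.6] rot err deg [ 19.4 -19.7 -88.1] F [ 0.9  1.2 -3.3] w 0.408
[-0.6   0.31  0.44  1.64 -0.14  1.22 -0.11]
shift/0.2 [-0.904 -0.019 -0.004] turn [ 0.     0.    -0.002] mm [-180.7   -3.7   -0.9] rows 4.3
shift/0.2 [-0.91  -0.284  0.454] turn [-0.139  0.001 -0.002] mm [-181.9  -56.8   90.7] rows 5.1
```

Emit:
jog_arm:
  plan:
    - {"x": -0.9, "y": -0.02, "z": 0, "wx": 0, "wy": 0, "wz": 0}
    - {"x": -0.9, "y": -0.02, "z": 0, "wx": 0, "wy": 0, "wz": 0}
    - {"x": -0.9, "y": -0.02, "z": 0, "wx": 0, "wy": 0, "wz": 0}
    - {"x": -0.9, "y": -0.02, "z": 0, "wx": 0, "wy": 0, "wz": 0}
    - {"x": -0.9, "y": -0.02, "z": 0, "wx": 0, "wy": 0, "wz": 0}
    - {"x": -0.91, "y": -0.15, "z": 0.2, "wx": -0.139, "wy": 0, "wz": 0}
    - {"x": -0.91, "y": -0.28, "z": 0.4, "wx": -0.139, "wy": 0, "wz": 0}
    - {"x": -0.91, "y": -0.28, "z": 0.45, "wx": -0.139, "wy": 0, "wz": 0}
    - {"x": -0.91, "y": -0.28, "z": 0.45, "wx": -0.139, "wy": 0, "wz": 0}
    - {"x": -0.91, "y": -0.28, "z": 0.45, "wx": -0.139, "wy": 0, "wz": 0}
    - {"x": -0.91, "y": -0.28, "z": 0.45, "wx": -0.139, "wy": 0, "wz": 0}
    - {"x": -0.91, "y": -0.28, "z": 0.45, "wx": -0.139, "wy": 0, "wz": 0}

```text
t: 16.65
eef_pos: [0.5479, -0.086, 0.2289]
tool_rot: [0.152, 0.683, 0.697, 0.154]
contact_force: [0.6, 0.1, -1.6]
gripper_width: 0.398
```

```bash
python3 -c "
from h import *
inbay();print(np.round(cur()[0]['q'],2));delta(world([.001,.005,.06]),TP)
a=cams.read_camera('scene')[180:320,180:360,::-1];b=cams.read_camera('top')[150:290,310:450,::-1]
print(finder.place_of('scene','bar_center'),finder.place_of('top','bar_center'))
o,c,r=cur();p=c+r.apply([-.005,0,-.0017]);print(proj('scene',p),proj('top',p))
cv2.imwrite('pics/s7.png',cv2.resize(np.hstack([a,b]),None,fx=2.5,fy=2.5))"
```

```text
t 16.65 tcp bay mm [  2.1   6.4 150.1] rot err deg [ -0.1  -0.1 -89.8] F [ 0.6  0.1 -1.6] w 0.398
[-0.39  0.08  0.48  2.19 -0.19  0.45  0.26]
shift/0.2 [-0.006 -0.005  0.45 ] turn [-0.     0.001 -0.001] mm [-1.1 -1.  90.1] rows 2.2
[{'location': [254.6, 231.5], 'confidence': 0.83}, {'location': [482.4, 230.0], 'confidence': 0.75}, {'location': [418.9, 292.7], 'confidence': 0.72}] [{'location': [238.5, 223.1], 'confidence': 0.9}, {'location': [397.8, 244.1], 'confidence': 0.66}, {'location': [119.5, 295.9], 'confidence': 0.58}]
[252.83990521 229.24063873] [400.96563738 241.50357963]
```

View pics/s7.png

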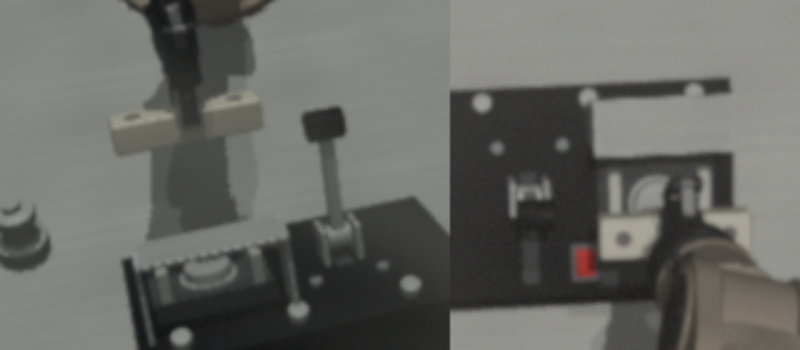

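Emit:
jog_arm:
  plan:
    - {"x": -0.005, "y": -0.005, "z": 0.2, "wx": 0, "wy": 0, "wz": 0}
    - {"x": -0.005, "y": -0.005, "z": 0.35, "wx": 0, "wy": 0, "wz": 0}
    - {"x": -0.005, "y": -0.005, "z": 0.45, "wx": 0, "wy": 0, "wz": 0}
    - {"x": -0.005, "y": -0.005, "z": 0.48, "wx": 0, "wy": 0, "wz": 0}
    - {"x": -0.005, "y": -0.005, "z": 0.5, "wx": 0, "wy": 0, "wz": 0}
    - {"x": -0.005, "y": -0.005, "z": 0.52, "wx": 0, "wy": 0, "wz": 0}
    - {"x": -0.005, "y": -0.005, "z": 0.53, "wx": 0, "wy": 0, "wz": 0}
    - {"x": -0.005, "y": -0.005, "z": 0.53, "wx": 0, "wy": 0, "wz": 0}
    - {"x": -0.005, "y": -0.005, "z": 0.53, "wx": 0, "wy": 0, "wz": 0}

```text
t: 17.6
eef_pos: [0.5943, -0.0873, 0.1348]
tool_rot: [0.154, 0.683, 0.697, 0.155]
contact_force: [0.9, 0.5, -2.4]
gripper_width: 0.4
```

```bash
python3 -c "
from h import *
inbay();print(np.round(cur()[0]['q'],2))"
```

```text
t 17.6 tcp bay mm [ 4.3  3.9 45.2] rot err deg [ -0.4  -0.  -89.8] F [ 0.9  0.5 -2.4] w 0.4
[-0.19  0.32  0.29  2.18 -0.54  0.25  0.59]
```

Emit:
jog_arm:
  plan:
    - {"x": 0, "y": -0.015, "z": 0.005, "wx": 0, "wy": 0, "wz": 0}
    - {"x": 0, "y": -0.015, "z": 0.01, "wx": 0, "wy": 0, "wz": 0}
    - {"x": 0, "y": -0.015, "z": 0.015, "wx": 0, "wy": 0, "wz": 0}
    - {"x": 0, "y": -0.015, "z": 0.018, "wx": 0, "wy": 0, "wz": 0}
    - {"x": 0, "y": -0.015, "z": 0.018, "wx": 0, "wy": 0, "wz": 0}
    - {"x": 0, "y": -0.015, "z": 0.018, "wx": 0, "wy": 0, "wz": 0}

```text
t: 18.1
eef_pos: [0.5929, -0.0874, 0.1307]
tool_rot: [0.153, 0.683, 0.697, 0.155]
contact_force: [-5.0, -0.6, 5.0]
gripper_width: 0.404
```

```bash
python3 -c "
from h import *
inbay();print(np.round(cur()[0]['q'],2))"
```

```text
t 18.1 tcp bay mm [ 1.3  3.8 42.1] rot err deg [ -0.3   0.  -89.8] F [-5.  -0.6  5. ] w 0.404
[-0.17  0.33  0.28  2.18 -0.55  0.24  0.6 ]
```

Emit:
jog_arm:
  plan:
    - {"x": 0, "y": 0, "z": 0, "wx": 0, "wy": 0, "wz": 0}
    - {"x": 0, "y": 0, "z": 0, "wx": 0, "wy": 0, "wz": 0}
    - {"x": 0, "y": 0, "z": 0, "wx": 0, "wy": 0, "wz": 0}
    - {"x": 0, "y": 0, "z": 0, "wx": 0, "wy": 0, "wz": 0}
    - {"x": 0, "y": 0, "z": 0, "wx": 0, "wy": 0, "wz": 0}
    - {"x": 0, "y": 0, "z": -0.06, "wx": 0, "wy": 0, "wz": 0}
    - {"x": 0, "y": 0, "z": -0.15, "wx": 0, "wy": 0, "wz": 0}
    - {"x": 0, "y": 0, "z": -0.3, "wx": 0, "wy": 0, "wz": 0}
    - {"x": 0, "y": 0, "z": -0.45, "wx": 0, "wy": 0, "wz": 0}
    - {"x": 0, "y": 0, "z": -0.6, "wx": 0, "wy": 0, "wz": 0}
    - {"x": 0, "y": 0, "z": -0.6, "wx": 0, "wy": 0, "wz": 0}
  hand: 0.2

```text
t: 19.02
eef_pos: [0.5426, -0.0892, 0.2441]
tool_rot: [0.156, 0.683, 0.696, 0.158]
contact_force: [-0.0, 0.6, 1.2]
gripper_width: 0.6
```

```bash
python3 -c "
from h import *
inbay();print(np.round(cur()[0]['q'],2))
a=cams.read_camera('scene')[200:320,210:350,::-1];b=cams.read_camera('top')[170:290,310:450,::-1]
a=cv2.resize(a,None,fx=2.8,fy=2.8,interpolation=2);b=cv2.resize(b,None,fx=2.8,fy=2.8,interpolation=2)
for im,c,o in((a,'scene',(210,200)),(b,'top',(310,170))):
    for s in(-.065,.065):
        for x in(-.022,.014):
            u=(proj(c,world([x,s,.058]))-o+.5)*2.8;cv2.circle(im,tuple(int(v) for v in u),3,(0,255,0),1)
print(finder.place_of('scene','bar_center')[:1],finder.place_of('top','bar_center')[:2],proj('scene',world([-.004,0,.044])),proj('top',world([-.004,0,.044])))
print(finder.place_of('scene','lever_knob')[:1])
cv2.imwrite('pics/s8.png',np.hstack([a,b]))"
```

```text
t 19.0167 tcp bay mm [  3.6   3.2 166.1] rot err deg [ -0.6   0.4 -89.7] F [-0.   0.6  1.2] w 0.6
[-0.48  0.04  0.58  2.2  -0.16  0.47  0.24]
[{'location': [415.9, 290.4], 'confidence': 0.91}] [{'location': [237.1, 224.5], 'confidence': 0.89}, {'location': [120.2, 297.9], 'confidence': 0.82}] [260.5304741  272.83642279] [394.24567469 235.27805843]
[{'location': [311.2, 228.8], 'confidence': 0.91}]
```

View pics/s8.png

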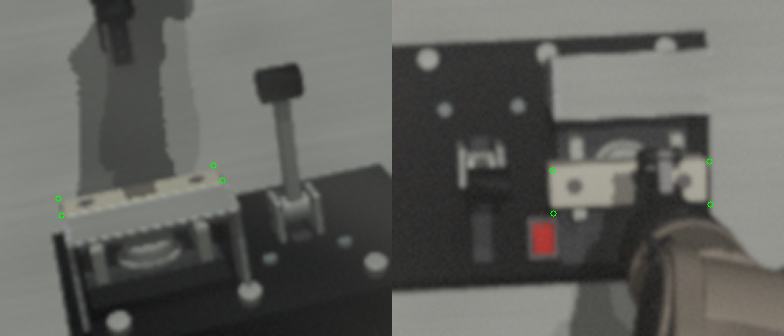

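Emit:
jog_arm:
  plan:
    - {"x": -0.3, "y": 0.1, "z": -0.2, "wx": 0, "wy": 0, "wz": 0}
    - {"x": -0.5, "y": 0.1, "z": -0.2, "wx": 0, "wy": 0, "wz": 0}
    - {"x": -0.7, "y": 0.1, "z": -0.2, "wx": 0, "wy": 0, "wz": 0}
    - {"x": -0.9, "y": 0.1, "z": -0.2, "wx": 0, "wy": 0, "wz": 0}
    - {"x": -1, "y": 0.1, "z": -0.2, "wx": 0, "wy": 0, "wz": 0}
    - {"x": -1, "y": 0.1, "z": -0.2, "wx": 0, "wy": 0, "wz": 0}
    - {"x": -1, "y": 0.1, "z": -0.2, "wx": 0, "wy": 0, "wz": 0}
    - {"x": -1, "y": 0.1, "z": -0.2, "wx": 0, "wy": 0, "wz": 0}

```text
t: 19.93
eef_pos: [0.5461, -0.2876, 0.2813]
tool_rot: [0.152, 0.684, 0.697, 0.154]
contact_force: [0.7, 1.0, 0.3]
gripper_width: 0.603
```

```bash
python3 -c "
from h import *
inbay()
cams.read_camera('scene');im=cams.read_camera('top')[170:290,310:450,::-1]
b=cv2.resize(im,None,fx=4,fy=4,interpolation=2)
for s in(-.065,.065):
    for x in(-.018,.018):
        u=(proj('top',world([x,s,.058]))-(310,170)+.5)*4;cv2.circle(b,tuple(int(v) for v in u),3,(0,255,0),1)
print(finder.place_of('top','bar_center'),proj('top',world([0,0,.044])),finder.place_of('scene','lever_knob')[:1])
for n in('anode','fitting','boot'):
    print(n,[onplane(c,d['location'],0)[:2].round(3) for c in('scene','top') for d in finder.place_of(c,n)[:1]])
cv2.imwrite('pics/s9.png',b)"
```

```text
t 19.9333 tcp bay mm [  18.2 -195.2  200.5] rot err deg [ -0.1  -0.2 -89.7] F [0.7 1.  0.3] w 0.603
[{'location': [240.1, 221.9], 'confidence': 0.98}, {'location': [390.2, 236.3], 'confidence': 0.87}, {'location': [121.2, 295.0], 'confidence': 0.69}] [394.20107755 233.59473517] [{'location': [258.8, 279.1], 'confidence': 0.65}]
anode [array([ 0.533, -0.408])]
fitting [array([ 0.45 , -0.268]), array([ 0.452, -0.271])]
boot [array([0.469, 0.287]), array([0.463, 0.271])]
```

View pics/s9.png

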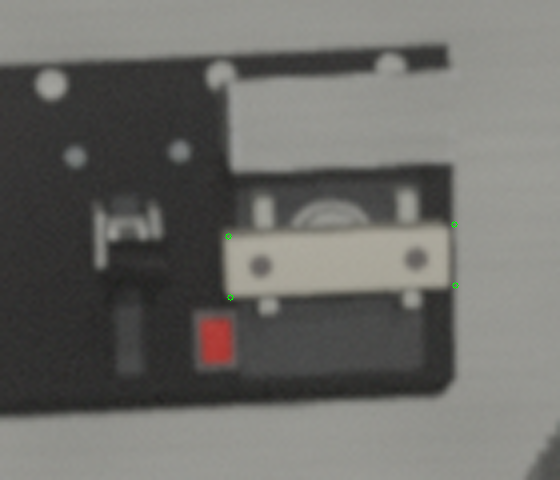

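```bash
python3 -c "
from station import bot
print(bot.hand_in())"
```

```text
the job is handed in; nothing more can be done
None
```

I did the trip test, laid the smaller white bar across both rails over the button, and handed the job in at about t = 20 s. `hand_in()` reported no verdict.

- **Trip test:** I pushed the button in with the closed fingers, reading about 4.6 N at its deepest. That is nearly fully in, though I can't confirm the full 10 mm. The lever dropped. I pinched the knob, lifted it to about -0.13 rad and let go. It stayed up in every later picture.
- **Bar:** In the last top view it lies square across the rails, about 0 to 1 mm uphill and 2 mm left of the button axis. It touched down at the height expected for the rail tops, and the arm is well clear of it.
- **Bystanders:** In the last picture, the boot and anode were located within about 5 mm and the fitting within about 10 mm of where I first measured them. That is about the detector's accuracy, and the arm never went near them.
- **Checks that disagreed:** In the last scene picture the detector put the lever knob at pixel (259, 279), which is where the bar is. The top view taken at the same time shows the lever up, and so did the detector one look earlier at (311, 229), so I took the last reading as a false detection.
- **Not checked directly:** I didn't measure the button's final position. With the bar on the rails there should be about 14 mm of clearance above it.

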